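Fold out the crank and wind the bench clamp shut

ROBOT

A 6-joint arm with a two-finger parallel gripper is mounted at the origin on a cart in front of the work surface, level with it; the furniture and walls round the work are solid. World frame = base frame: x ahead of the robot, y to its left, z up, the work surface at z = 0. Lengths are in mm, angles in rad, forces in N, time in s.
With the tool pointing down it reaches from about 325 to 850 mm from the base axis. Payload 4.4 kg.
Tool frame: the origin (TCP) lies at the very end of the fingers, on their centre line; the grasp point (between the pads) lies 19 mm behind it (r.grip_point_offset is the z of the grasp point in the tool frame, in mm); z points along the fingers, x is the direction in which the jaws open and shut, and the axes are right-handed (so a half turn about z gives the same grasp; the last joint's range is limited). The gripper opens to 94 mm and grips with 3 to 60 N. Pads are 16 mm wide; open, the fingers measure 119 mm over their backs; the gripper's body (75 mm by 177 mm) begins 78 mm behind the grasp point.
Start: joints at [-1.335, 0.207, 1.542, -0, 1.393, -0.15], TCP at [216.361, -532.743, 182.847] pointing down, gripper open.
Joint ranges: [-2.73, 2.73], [-0.86, 2.22], [0.23, 2.46], [-1.11, 4.25], [0.08, 2.63], [-2.82, 2.82]. Speed limits (rad/s): [2.79, 2.79, 3.14, 3.14, 3.14, 3.14].

INTERFACE

Orientations are given as a 3x3 rotation matrix whose columns are the frame's x, y, z axes.
In Python, from rig import r gives the robot as it stands.
- The arm moves only by the shell command python3 -m creep 'ROWS' [FORCE]. ROWS is a JSON object of lists of equal length, an entry for each row: "translation": the shift along the tool's x, y, z in m, a list of three; "turn": the turn, a rotation vector about the tool's x, y, z in rad, a list of three; "claw": the opening in per cent of the stroke, from 0 (shut) to 100 (fully open). In form: {"translation": [[tx, ty, tz], ...], "turn": [[rx, ry, rz], ...], "claw": [claw, ...]}. A call has 1 to 12 rows; each row shifts and turns the pose as measured when the row begins, along the tool's axes as they then stand; what a row does not reach is not made up. A row lasts 1/10 s, in which the tool goes at most 50 mm and 8.59 degrees, less where a joint would pass 70% of its speed; a pose out of reach is approached as far as the arm can. A call is refused whole if a number of a shift passes 0.05 or a number of a turn 0.15, either way. A call with a gripper value outside its range is refused whole. The fingers move at their own pace and stop on an object; FORCE is the grip in N (left out, the last holds). Time passes only in rows, so rows that do not move let the fingers close. It gives the time, the measured TCP pose, the force and the opening at its end, in the units of the state.
- r.read_state(): the state, without advancing time (a new reading comes with each control period).
- r.camera(name): name is "scene" or "top" or "wrist"; returns a dict with "frame" (384x512x3 uint8, red, green, blue), "fx", "fy", "cx", "cy" (pixels), "extrinsics" (4x4, takes a point from camera to world coordinates); the wrist camera has in their place "T_tool_cam" (4x4, takes a point from camera to tool coordinates, whose origin is the TCP and whose axes are the tool frame's). Camera axes: x right, y down, z forward; pixel columns grow to the right and rows downward; lengths in mm; the calibration is good to about 2 mm. A picture is of the moment at which its call begins: read the wrist's pose just before it. There is no depth.
- r.job_done(): hands the job in, once; it reports no verdict.
The state is a dict: "time_s": time; "q": joint angles; "qd": joint speeds; "joint_torque": joint torques, N m; "ee_pos": TCP position; "tcp_rot": TCP orientation; "contact_force": force on the tool from outside, world axes, zero at the start; "ft_torque": the same for the moment, N m; "grip_width": finger opening in mm.
Only numpy, scipy, OpenCV 4.12 (cv2) and the standard library are available. Lean on these libraries where they do the work, as an engineer would, in place of code of your own. Each camera call takes 0.05 s, during which the arm holds its last target.

TASK

Clamp the wooden offcut that lies between the jaws of the small bench clamp. The clamp's handwheel is locked while its crank handle lies folded over it: swing the handle up until it latches upright, then wind the wheel clockwise (seen from above) about half a turn until it comes to its stop and the jaw presses the offcut firmly. Leave the handle standing upright and let go.

Things in the scene. Friction and masses are not known exactly. Their poses are not given: they have to be found in the camera images.
- crank_fold (a joint): Folding crank handle, a light wooden sleeve 24 mm round. 0 = folded flat, pointing from its pivot at the wheel's rim over the hub; 1.57 rad = upright stop. Light friction holds it; a spring latch resists at 0.7 to 1.1 rad (3 N at the grip), past 1.15 pulls it upright and keeps it there. Above 1.35 the wheel's lock is free. The sleeve spins, so a gripper on it need not turn with the wheel
- handwheel (a joint): Turn of the flat dark steel handwheel (3 spokes, 166 mm across, rim top 99 mm above the bench) about its upright axis. 0 = locked start; grows clockwise seen from above; stop at 3.2 rad. Drives the jaw 9 mm per rad; the jaw has the offcut home by 2.8 rad and presses ever harder (to about 11 N) up to the stop. Takes 3 to 5 N at the crank; stays where left
- wheel_axis (a point): Point on the handwheel's axis 128 mm above the bench, level with the crank's pivot. Its frame turns with the wheel: z up, the crank's pivot lies 65 mm from it along -x, the pivot's axis is parallel to y, the folded handle points along +x. Spokes and hub top are 29 mm below this point
- crank_grip (a point): Grip point on the crank handle's centre line, 65 mm from the pivot, 25 mm short of the free end. Pinch the 24 mm sleeve here from above, fingers closing along the pivot's axis. Folded: 128 mm above the bench over the hub; upright: 193 mm, over the pivot. Its x axis runs along the handle to the free end
- offcut: Wood block to be clamped, 110 x 60 x 50 mm (x, y, z), origin at the centre of its underside. Lies loose on the clamp's bed, 20 mm above the bench, its 60 mm side along the jaw's travel, 1 to 5 mm short of the fixed jaw, against which the moving jaw pushes it
- jaw_pad: Cork facing, 108 x 8 x 44 mm, sprung, on the front of the clamp's moving jaw between handwheel and offcut. Origin on its front face, on the bed's centre line, at bench height; it travels along its own +y toward the offcut
Not all that is in view belongs to the job. Leave any pink look-alike of the offcut alone.

How it is judged (in metres and radians):
On the way, in this order (a step that is already met when the one before it is completed fails the run):
1. the crank handle has snapped over its latch to stand upright, the wheel not yet turned (value of joint crank_fold above 1.25 rad and value of joint handwheel below 0.6 rad), for 0.1 s.
2. the wheel is wound until the jaw presses the offcut (value of joint handwheel above 2.7 rad and contact force between jaw_pad and offcut above 3 N), for 0.2 s.
At the end, for the whole second after the job is handed in: The crank handle stands latched upright (over 1.4 rad), the handwheel is wound past 2.7 rad and the jaw's cork pad presses the offcut with more than 3 N (wheel at about 2.95 rad or more); the offcut is at rest (all of step 2 and value of joint crank_fold above 1.4 rad and linear speed of offcut below 0.02 m/s); the robot touches nothing.
It also fails if it takes over 45 s, if anything falls off the work surface, if the arm or the gripper's body presses on something with over 40 N, if the wrist force passes 120 N, or if a joint passes its speed limit or range.

## Working session

There is one attempt and no reset: what is moved stays moved. The work goes in short steps, Python scripts to look and compute and a shell command to move; the robot and the scene stay as the last step left them, time stands still between calls to the robot, and variables do not carry over. Pictures are saved under pics/ and viewed, and the job is handed in when it is done.

```bash
mkdir -p pics; ls; python3 - <<'E'
from rig import r
import cv2,json,numpy as np
print(r.read_state())
for n in ["scene","top"]:
    c=r.camera(n); cv2.imwrite(f"pics/{n}0.png",c["frame"][:,:,::-1]); print(n,c["fx"],c["fy"],c["cx"],c["cy"],np.array(c["extrinsics"]).round(4).tolist())
    np.save(f"{n}_E.npy",c["extrinsics"])
print(r.read_state()["time_s"])
E
```

```text
pics
{'time_s': 0.0, 'q': array([-1.33549921e+00,  2.07377169e-01,  1.54292268e+00, -2.66876615e-05,
        1.39347906e+00, -1.50506291e-01]), 'qd': array([-0.00269801, -0.00088371,  0.00029353,  0.00052728,  0.00118245,
        0.0005291 ]), 'joint_torque': array([ 1.18206313e-03, -3.70880198e+01, -2.81416386e+01,  6.98860246e-02,
        3.62910179e-02, -1.97631402e-04]), 'ee_pos': array([ 216.15441602, -531.92149118,  181.73000686]), 'tcp_rot': array([[ 3.76307418e-01, -9.26494706e-01, -5.35230187e-04],
       [-9.26492330e-01, -3.76307678e-01,  2.11988460e-03],
       [-2.16547308e-03, -3.01841636e-04, -9.99997610e-01]]), 'contact_force': array([-0.05072105,  0.37122043, -0.68034859]), 'ft_torque': array([-0.01466467, -0.0180423 , -0.03090286]), 'grip_width': 93.55360516561127}
scene 442.1095505487173 442.1095505487173 262.4802122474604 193.29254883954002 [[0.5179, -0.492, 0.6998, -61.7859], [-0.8552, -0.2785, 0.4371, -448.028], [-0.0202, -0.8248, -0.565, 570.1201], [0.0, 0.0, 0.0, 1.0]]
top 443.97602023259867 443.97602023259867 254.86182985852608 188.06300362100296 [[-0.0074, -0.9752, 0.2211, 330.2434], [-1.0, 0.0072, -0.0015, -91.9381], [-0.0001, -0.2211, -0.9752, 924.3729], [0.0, 0.0, 0.0, 1.0]]
0.1
```

View pics/scene0.png

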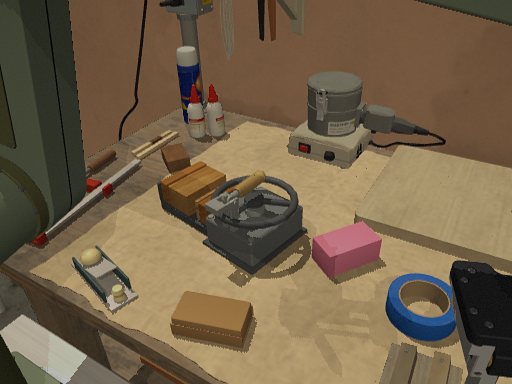

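View pics/top0.png

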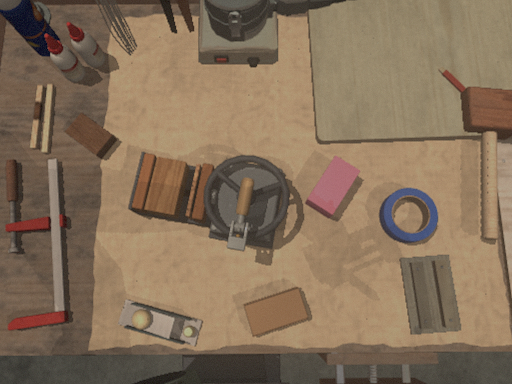

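The scene view shows the clamp in the middle, with the crank folded over the wheel. In the top view the wheel is near (247,196), the crank bracket near (238,235) and the sleeve end near (246,180). The pink block at (333,186) is the decoy. I'll zoom in and measure.

```bash
python3 - <<'E'
import cv2,numpy as np
t=cv2.imread("pics/top0.png"); cv2.imwrite("pics/topz.png",cv2.resize(t[145:265,120:310],None,fx=4,fy=4,interpolation=cv2.INTER_CUBIC))
s=cv2.imread("pics/scene0.png"); cv2.imwrite("pics/scenez.png",cv2.resize(s[140:280,150:320],None,fx=4,fy=4,interpolation=cv2.INTER_CUBIC))
E
```

```text
(no output)
```

View pics/topz.png

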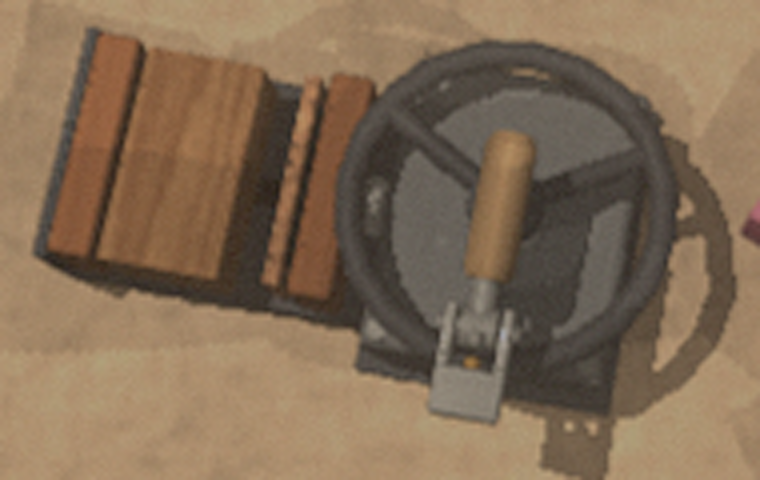

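View pics/scenez.png

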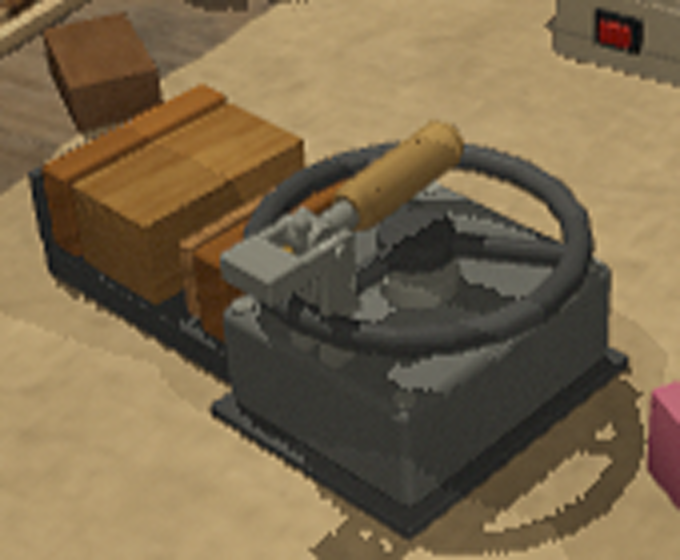

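```bash
cat > h.py <<'E'
import numpy as np,cv2
C={"top":(443.976,254.862,188.063),"scene":(442.1096,262.480,193.2925)}
def ray(n,u,v):
    f,cx,cy=C[n];E=np.load(n+"_E.npy");d=E[:3,:3]@np.array([(u-cx)/f,(v-cy)/f,1]);return E[:3,3],d
def plane(n,u,v,z):
    o,d=ray(n,u,v);return o+d*(z-o[2])/d[2]
def proj(n,P):
    f,cx,cy=C[n];E=np.load(n+"_E.npy");p=E[:3,:3].T@(np.asarray(P,float)-E[:3,3]);return p[:2]/p[2]*f+[cx,cy]
E
python3 - <<'E'
from h import *
Z=lambda x,y:(x/4+120-.375,y/4+145-.375)
a=plane("top",*Z(515,132),128);b=plane("top",*Z(489,278),128)
print("sleeve end/start",a,b,np.linalg.norm(a-b))
# rim outline points by hand from zoom -> circle in plane z=90
pts=[(335,200),(360,115),(420,62),(505,41),(595,65),(650,115),(677,200),(660,275),(620,335),(385,330),(350,272)]
for z in(88,90,92):
    P=np.array([plane("top",*Z(*p),z)[:2] for p in pts])
    A=np.c_[2*P,np.ones(len(P))];s=np.linalg.lstsq(A,(P**2).sum(1),rcond=None)[0];c=s[:2];print(z,c,np.sqrt(s[2]+c@c))
# jaw direction: long edges
for p,q in [((150,50),(98,260)),((268,72),(218,278))]:
    P=plane("top",*Z(*p),70);Q=plane("top",*Z(*q),70);d=P-Q;print("block edge",P,Q,np.linalg.norm(d),np.degrees(np.arctan2(d[1],d[0])))
# scene check of sleeve end
S=lambda x,y:(x/4+150-.375,y/4+140-.375)
print(plane("scene",*S(441,145),128),plane("scene",*S(360,207),128))
E
```

```text
sleeve end/start [530.67939851 -81.34420167 128.        ] [462.47022612 -69.26238149 128.        ] 69.27092879930686
88 [504.96083348 -76.08990899] 82.47905805737064
90 [504.54303564 -76.12780631] 82.28182770546285
92 [504.12523779 -76.16570364] 82.08459735355716
block edge [589.00344984 102.19641953  70.        ] [482.40083218 123.16154775  70.        ] 108.64462569711621 -11.126147435909145
block edge [577.10637013  42.74695538  70.        ] [473.07725949  64.31734296  70.        ] 106.2418819476562 -11.714255506021422
[532.87236176 -71.74702853 128.        ] [470.84343403 -67.3441541  128.        ]
```

Sleeve and rim agree: the wheel axis is at about (505,-76), the handle points at about -11° from world +x, and the pivot is near (441,-64). First I'll turn the tool so its x axis lies along -y of the pivot frame (yaw about -101°).

```bash
python3 -m creep '{"translation":[[0,0,0],[0,0,0],[0,0,0],[0,0,0],[0,0,0]],"turn":[[0,0,0.145],[0,0,0.145],[0,0,0.145],[0,0,0.145],[0,0,0.02]],"claw":[100,100,80,60,60]}' 20
cat > to.py <<'E'
import sys,numpy as np
from rig import r
s=r.read_state();R=s["tcp_rot"]
print("pos",s["ee_pos"].round(1),"yaw",np.degrees(np.arctan2(R[1,0],R[0,0])).round(1),"z",R[:,2].round(3),"F",s["contact_force"].round(1),"w",round(s["grip_width"],1),"t",round(s["time_s"],2))
if len(sys.argv)>3: print("tool shift mm",(R.T@(np.array(list(map(float,sys.argv[1:4])))-s["ee_pos"])).round(1))
E
python3 to.py 505 -76 170
```

```text
time_s: 0.6
ee_pos: [215.6, -529.4, 178.3]
tcp_rot: [[-0.233, -0.972, -0.002], [-0.972, 0.233, 0.009], [-0.008, 0.004, -1.0]]
contact_force: [-0.5, -0.8, -1.2]
grip_width: 73.3
pos [ 215.6 -529.4  178.3] yaw -103.5 z [-0.002  0.009 -1.   ] F [-0.5 -0.8 -1.2] w 73.3 t 0.6
tool shift mm [-508.3 -175.9   11.6]
```

```bash
python3 -m creep '{"translation":[[-0.025,-0.009,-0.003],[-0.044,-0.015,-0.003],[-0.044,-0.015,-0.003],[-0.044,-0.015,-0.002],[-0.044,-0.015,-0.002],[-0.044,-0.015,-0.002],[-0.044,-0.015,-0.002],[-0.044,-0.015,-0.002],[-0.044,-0.015,-0.001],[-0.044,-0.015,-0.001],[-0.025,-0.009,-0.001],[0,0,0]],"turn":[[0,0,0],[0,0,0],[0,0,0],[0,0,0],[0,0,0],[0,0,0],[0,0,0],[0,0,0],[0,0,0],[0,0,0],[0,0,0],[0,0,0]],"claw":[55,55,55,55,55,55,55,55,55,55,55,55]}' 20
python3 to.py 505 -76 170
```

```text
time_s: 1.8
ee_pos: [470.5, -113.2, 201.3]
tcp_rot: [[-0.207, -0.978, -0.002], [-0.978, 0.207, 0.012], [-0.012, 0.005, -1.0]]
contact_force: [-0.0, -0.1, 0.5]
grip_width: 51.4
pos [ 470.5 -113.2  201.3] yaw -101.9 z [-0.002  0.012 -1.   ] F [-0.  -0.1  0.5] w 51.4 t 1.8
tool shift mm [-43.2 -26.2  31.7]
```

Moving over the grip point, then looking with the wrist camera.

```bash
python3 -m creep '{"translation":[[-0.02,-0.012,0],[-0.018,-0.011,0],[-0.005,-0.003,0],[0,0,0],[0,0,0]],"turn":[[0.004,0,-0.005],[0.004,0,-0.005],[0.003,0,0],[0,0,0],[0,0,0]],"claw":[55,55,55,55,55]}' 20
python3 to.py 505 -76 109; python3 - <<'E'
from rig import r
import cv2,numpy as np
s=r.read_state();c=r.camera("wrist");cv2.imwrite("pics/w1.png",c["frame"][:,:,::-1])
T=np.eye(4);T[:3,:3]=s["tcp_rot"];T[:3,3]=s["ee_pos"];np.save("wrist_E.npy",T@c["T_tool_cam"]);print(c["fx"],c["cx"],c["cy"],c["T_tool_cam"])
E
```

```text
time_s: 2.3
ee_pos: [502.9, -78.1, 200.2]
tcp_rot: [[-0.19, -0.982, 0.004], [-0.982, 0.19, 0.008], [-0.008, -0.003, -1.0]]
contact_force: [0.0, -0.3, 0.5]
grip_width: 51.7
pos [502.9 -78.1 200.2] yaw -101.0 z [ 0.004  0.008 -1.   ] F [ 0.  -0.3  0.5] w 51.7 t 2.3
tool shift mm [-1.7 -1.5 91.3]
294.53933488249123 258.19643452744424 194.64624220887652 [[ 9.99999940e-01 -1.49496856e-04  3.12579150e-04  1.10831006e-01]
 [ 5.54439491e-05  9.59547719e-01  2.81546039e-01 -8.13462909e+01]
 [-3.42024858e-04 -2.81546005e-01  9.59547670e-01 -2.01249424e+02]
 [ 0.00000000e+00  0.00000000e+00  0.00000000e+00  1.00000000e+00]]
```

View pics/w1.png

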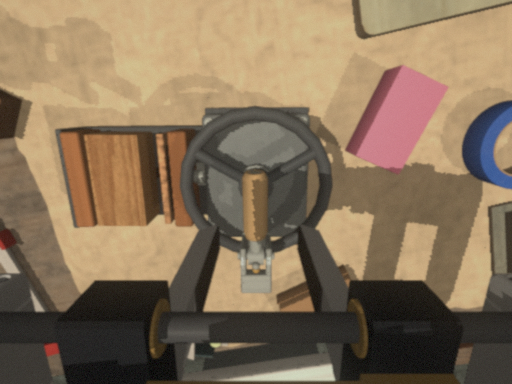

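The wrist view shows the sleeve vertical at about x=256, from its end at y≈168 to y≈240. It is centred between the fingers at (205,235) and (312,235), and the wheel is at (256,180). I'll measure it more exactly.

```bash
python3 - <<'E'
import h;from h import *
C["wrist"]=(294.539,258.196,194.646)
im=cv2.imread("pics/w1.png");hsv=cv2.cvtColor(im,cv2.COLOR_BGR2HSV)
m=cv2.inRange(hsv,(8,90,60),(25,255,255));m[:, :235]=0;m[:,280:]=0;m[:160]=0;m[250:]=0
n,l,st,ce=cv2.connectedComponentsWithStats(m);i=1+st[1:,4].argmax();print(st[i])
ys,xs=np.where(l==i)
for a,b in((175,185),(195,205),(225,235)):
    k=(ys>=a)&(ys<b);u=xs[k].mean();print(u,plane("wrist",u,(a+b-1)/2,128))
print("end",plane("wrist",xs[ys<ys.min()+3].mean(),ys.min(),128))
pts=[(181,182),(331,184),(256,107)]
print([plane("wrist",*p,90) for p in pts])
E
```

```text
[ 242  170   26   71 1637]
254.45098039215685 [519.65305247 -77.26984496 128.        ]
254.95180722891567 [499.98579332 -73.87770152 128.        ]
255.30603448275863 [469.05417074 -68.13897173 128.        ]
end [528.58940398 -79.56558257 128.        ]
[array([523.39111015,   4.45415554,  90.        ]), array([ 490.37088107, -155.63607639,   90.        ]), array([584.74879032, -90.9611586 ,  90.        ])]
```

```bash
python3 -m creep '{"translation":[[-0.002,-0.001,0.015],[-0.002,0,0.02],[0,0,0.02],[0,0,0.02],[0,0,0.01],[0,0,0.003],[0,0,0]],"turn":[[0,0,0],[0,0,0],[0,0,0],[0,0,0],[0,0,0],[0,0,0],[0,0,0]],"claw":[55,55,55,55,55,55,55]}' 15
python3 to.py 504.5 -75 109
```

```text
time_s: 3.05
ee_pos: [503.4, -80.6, 111.4]
tcp_rot: [[-0.198, -0.98, 0.007], [-0.98, 0.198, 0.004], [-0.006, -0.006, -1.0]]
contact_force: [0.3, 0.2, 0.8]
grip_width: 51.6
pos [503.4 -80.6 111.4] yaw -101.4 z [ 0.007  0.004 -1.   ] F [0.3 0.2 0.8] w 51.6 t 3.05
tool shift mm [-5.7  0.1  2.4]
```

```bash
python3 -m creep '{"translation":[[-0.004,0,0.002],[-0.003,0,0],[-0.001,0,0],[0,0,0]],"turn":[[0,0,-0.005],[0,0,-0.003],[0,0,0],[0,0,0]],"claw":[55,55,55,55]}' 15
python3 to.py 504.5 -75 109
```

```text
time_s: 3.45
ee_pos: [507.5, -73.1, 112.4]
tcp_rot: [[-0.189, -0.982, 0.012], [-0.982, 0.189, 0.002], [-0.005, -0.012, -1.0]]
contact_force: [0.3, -0.1, -0.7]
grip_width: 52.2
pos [507.5 -73.1 112.4] yaw -100.9 z [ 0.012  0.002 -1.   ] F [ 0.3 -0.1 -0.7] w 52.2 t 3.45
tool shift mm [2.5 2.6 3.4]
```

```bash
python3 -m creep '{"translation":[[0.001,0.002,0.002],[0.001,0.001,0.001],[0,0,0],[0,0,0],[0,0,0],[0,0,0],[0,0,0]],"turn":[[0,0,0],[0,0,0],[0,0,0],[0,0,0],[0,0,0],[0,0,0],[0,0,0]],"claw":[50,20,10,10,10,10,10]}' 15
python3 to.py 504.5 -75 109
```

```text
time_s: 4.15
ee_pos: [504.4, -74.4, 109.8]
tcp_rot: [[-0.189, -0.982, 0.014], [-0.982, 0.189, 0.002], [-0.005, -0.013, -1.0]]
contact_force: [0.3, 1.1, 0.1]
grip_width: 23.2
pos [504.4 -74.4 109.8] yaw -100.9 z [ 0.014  0.002 -1.   ] F [0.3 1.1 0.1] w 23.2 t 4.15
tool shift mm [ 0.6 -0.2  0.8]
```

```bash
python3 -m creep '{"translation":[[0,0.0007,-0.0097],[0,0.0022,-0.0095],[0,0.0036,-0.0091],[0,0.0049,-0.0084],[0,0,0]],"turn":[[0,0,0],[0,0,0],[0,0,0],[0,0,0],[0,0,0]],"claw":[10,10,10,10,10]}' 15
python3 to.py 493.5 -73 145.7
```

```text
time_s: 4.65
ee_pos: [488.6, -71.4, 147.5]
tcp_rot: [[-0.189, -0.982, 0.007], [-0.982, 0.189, 0.004], [-0.005, -0.006, -1.0]]
contact_force: [-0.8, -0.6, -1.5]
grip_width: 23.0
pos [488.6 -71.4 147.5] yaw -100.9 z [ 0.007  0.004 -1.   ] F [-0.8 -0.6 -1.5] w 23.0 t 4.65
tool shift mm [ 0.7 -5.1  1.9]
```

```bash
python3 -m creep '{"translation":[[0,0.006,-0.01],[0,0.0075,-0.0065],[0,0.0085,-0.0047],[0,0.009,-0.0033],[0,0,0]],"turn":[[0,0,0],[0,0,0],[0,0,0],[0,0,0],[0,0,0]],"claw":[10,10,10,10,10]}' 15
python3 to.py 440.6 -63.5 174
```

```text
time_s: 5.15
ee_pos: [452.2, -64.5, 171.7]
tcp_rot: [[-0.189, -0.982, 0.001], [-0.982, 0.189, 0.005], [-0.005, 0.0, -1.0]]
contact_force: [-1.6, 0.7, -5.2]
grip_width: 23.5
pos [452.2 -64.5 171.7] yaw -100.9 z [ 0.001  0.005 -1.   ] F [-1.6  0.7 -5.2] w 23.5 t 5.15
tool shift mm [ 1.2 11.6 -2.3]
```

```bash
python3 -m creep '{"translation":[[0,0.006,-0.001],[0,0.005,0],[0,0.002,0],[0,0,0]],"turn":[[0,0,0],[0,0,0],[0,0,0],[0,0,0]],"claw":[10,10,10,10]}' 15
python3 to.py 440.6 -63.5 174
python3 - <<'E'
from rig import r
import cv2,numpy as np
for n in ["scene","wrist"]:
    f=r.camera(n)["frame"][:,:,::-1]
    cv2.imwrite(f"pics/{n}2.png",cv2.resize(f[110:300,130:350],None,fx=3,fy=3) if n=="scene" else f)
E
```

```text
time_s: 5.55
ee_pos: [440.3, -62.3, 173.8]
tcp_rot: [[-0.189, -0.982, 0.006], [-0.982, 0.189, 0.004], [-0.005, -0.005, -1.0]]
contact_force: [0.8, -0.6, -5.5]
grip_width: 23.0
pos [440.3 -62.3 173.8] yaw -100.9 z [ 0.006  0.004 -1.   ] F [ 0.8 -0.6 -5.5] w 23.0 t 5.55
tool shift mm [ 1.1 -0.6 -0.2]
```

View pics/scene2.png

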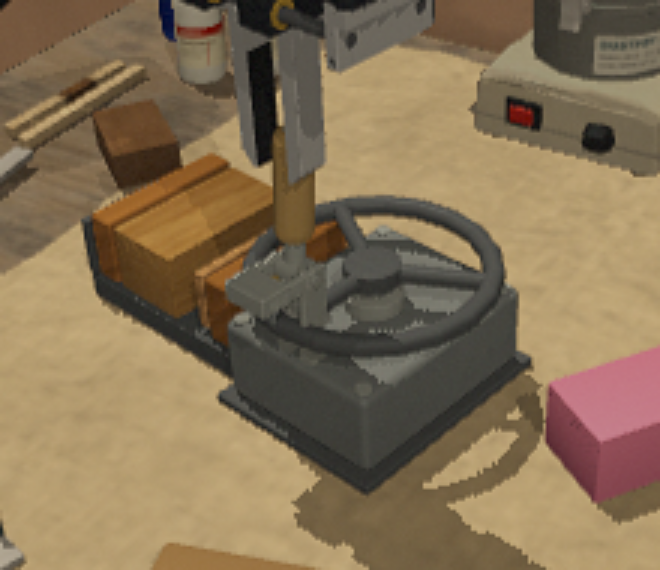

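View pics/wrist2.png

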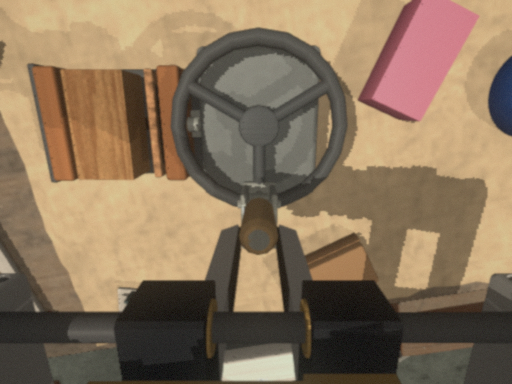

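The handle stands upright: in the scene picture the sleeve is vertical at (293,190), and in the wrist view its end is at (258,237), directly below the hub at (258,126). I'll check the axis, then wind in short arcs.

```bash
python3 - <<'E'
from rig import r
import h;from h import *
C["wrist"]=(294.539,258.196,194.646)
s=r.read_state();c=r.camera("wrist");T=np.eye(4);T[:3,:3]=s["tcp_rot"];T[:3,3]=s["ee_pos"];np.save("wrist_E.npy",T@c["T_tool_cam"])
print("hub",plane("wrist",258.5,126,99))
E
python3 -m creep '{"translation":[[-0.0129,-0.0013,0],[-0.0124,-0.0038,0],[-0.0114,-0.0063,0],[0,0,0]],"turn":[[0,0,0],[0,0,0],[0,0,0],[0,0,0]],"claw":[10,10,10,10]}' 25
cat > wind.py <<'E'
import numpy as np
from rig import r
A=np.array([504.3,-75.5]);s=r.read_state();R=s["tcp_rot"]
g=s["ee_pos"]+R@[0,0,r.grip_point_offset];d=g[:2]-A
th=np.radians(169.3);phi=(th-np.arctan2(d[1],d[0]))%(2*np.pi)
print("grip",g.round(1),"rad",np.hypot(*d).round(1),"phi",phi.round(3),"F",s["contact_force"].round(1),"w",round(s["grip_width"],1),"yaw",np.degrees(np.arctan2(R[1,0],R[0,0])).round(1),"tilt",R[:2,2].round(3),"t",s["time_s"])
p=phi;cur=g
for k in range(6):
    p=min(p+.2,3.2);a=th-p;t=np.array([*(A+65*np.array([np.cos(a),np.sin(a)])),193])
    print(round(p,2),(R.T@(t-cur)).round(1));cur=t
E
python3 wind.py
```

```text
hub [505.22932992 -74.93160544  99.        ]
time_s: 6.1
ee_pos: [456.9, -30.7, 174.1]
tcp_rot: [[-0.192, -0.981, -0.001], [-0.981, 0.192, -0.003], [0.003, 0.001, -1.0]]
contact_force: [0.3, 2.6, -3.2]
grip_width: 22.9
grip [456.9 -30.6 192.9] rad 65.2 phi 0.572 F [ 0.3  2.6 -3.2] w 22.9 yaw -101.1 tilt [-0.001 -0.003] t 6.1
0.77 [-10.1  -8.2  -0.2]
0.97 [-8.4 -9.9 -0. ]
1.17 [ -6.3 -11.4  -0. ]
1.37 [ -3.9 -12.4  -0. ]
1.57 [ -1.4 -12.9  -0. ]
1.77 [  1.2 -12.9  -0. ]
```

```bash
python3 -m creep '{"translation":[[-0.0101,-0.0082,0],[-0.0084,-0.0099,0],[-0.0063,-0.0114,0],[-0.0039,-0.0124,0]],"turn":[[0,0,0],[0,0,0],[0,0,0],[0,0,0]],"claw":[10,10,10,10]}' 25
python3 wind.py
```

```text
time_s: 6.5
ee_pos: [500.3, -10.3, 174.2]
tcp_rot: [[-0.192, -0.981, -0.013], [-0.981, 0.192, -0.005], [0.007, 0.012, -1.0]]
contact_force: [-5.1, -0.3, 0.4]
grip_width: 23.0
grip [500.5 -10.2 193. ] rad 65.4 phi 1.327 F [-5.1 -0.3  0.4] w 23.0 yaw -101.1 tilt [-0.013 -0.005] t 6.5
1.53 [ -1.6 -12.9  -0.2]
1.73 [  0.6 -13.   -0.1]
1.93 [  3.2 -12.6  -0.1]
2.13 [  5.6 -11.7  -0.1]
2.33 [  7.8 -10.3  -0.1]
2.53 [ 9.7 -8.6 -0. ]
```

```bash
python3 -m creep '{"translation":[[-0.0016,-0.0129,0],[0.0006,-0.013,0],[0.0032,-0.0126,0],[0.0056,-0.0117,0]],"turn":[[0,0.004,0],[0,0,0],[0,0,0],[0,0,0]],"claw":[10,10,10,10]}' 25
python3 wind.py
```

```text
time_s: 6.9
ee_pos: [546.7, -28.2, 174.3]
tcp_rot: [[-0.189, -0.982, -0.025], [-0.982, 0.19, -0.013], [0.018, 0.022, -1.0]]
contact_force: [-7.6, -2.0, 2.0]
grip_width: 22.7
grip [547.2 -27.9 193.1] rad 64.0 phi 2.117 F [-7.6 -2.   2. ] w 22.7 yaw -100.9 tilt [-0.025 -0.013] t 6.9
2.32 [  6.9 -10.9  -0.1]
2.52 [ 9.7 -8.6 -0. ]
2.72 [11.2 -6.5  0.1]
2.92 [12.3 -4.2  0.1]
3.12 [12.9 -1.7  0.2]
3.2 [5.4 0.1 0.1]
```

```bash
python3 -m creep '{"translation":[[0.0069,-0.0109,0],[0.0097,-0.0086,0],[0.0112,-0.0065,0]],"turn":[[0.009,-0.007,0],[0.009,-0.007,0],[0.005,-0.004,0]],"claw":[10,10,10]}' 25
python3 wind.py
```

```text
time_s: 7.2
ee_pos: [563.8, -60.0, 174.2]
tcp_rot: [[-0.187, -0.982, -0.012], [-0.982, 0.187, 0.002], [0.001, 0.012, -1.0]]
contact_force: [-6.3, 3.5, 1.3]
grip_width: 22.9
grip [564.  -60.1 193. ] rad 61.7 phi 2.702 F [-6.3  3.5  1.3] w 22.9 yaw -100.8 tilt [-0.012  0.002] t 7.2
2.9 [10.8 -7.3 -0.1]
3.1 [12.8 -1.8 -0. ]
3.2 [6.4 0.  0. ]
3.2 [0. 0. 0.]
3.2 [0. 0. 0.]
3.2 [0. 0. 0.]
```

```bash
python3 -m creep '{"translation":[[0.0095,-0.0065,0],[0.0115,-0.002,0],[0.007,-0.0005,0],[0.003,0,0]],"turn":[[0.005,0,0],[0.004,0,0],[0,0,0],[0,0,0]],"claw":[10,10,10,10]}' 25
python3 wind.py
```

```text
time_s: 7.6
ee_pos: [563.4, -87.4, 174.3]
tcp_rot: [[-0.187, -0.982, -0.016], [-0.982, 0.186, 0.013], [-0.01, 0.018, -1.0]]
contact_force: [-3.0, 4.6, -0.6]
grip_width: 22.9
grip [563.7 -87.6 193. ] rad 60.6 phi 3.156 F [-3.   4.6 -0.6] w 22.9 yaw -100.8 tilt [-0.016  0.013] t 7.6
3.2 [ 2.9 -4.3 -0.1]
3.2 [0. 0. 0.]
3.2 [0. 0. 0.]
3.2 [0. 0. 0.]
3.2 [0. 0. 0.]
3.2 [0. 0. 0.]
```

```bash
python3 -m creep '{"translation":[[0.004,-0.003,0],[0.004,-0.002,0],[0.003,-0.001,0],[0.002,0,0]],"turn":[[0.006,0.004,0],[0.004,0.003,0],[0,0,0],[0,0,0]],"claw":[10,10,10,10]}' 25
python3 wind.py
python3 - <<'E'
from rig import r
import cv2,numpy as np
for n in ["scene","wrist"]:
    f=r.camera(n)["frame"][:,:,::-1]
    cv2.imwrite(f"pics/{n}3.png",cv2.resize(f[90:280,130:350],None,fx=3,fy=3) if n=="scene" else f)
E
```

```text
time_s: 8.0
ee_pos: [562.6, -90.3, 174.3]
tcp_rot: [[-0.183, -0.983, -0.021], [-0.983, 0.183, 0.025], [-0.021, 0.025, -0.999]]
contact_force: [-2.0, 4.3, -0.2]
grip_width: 22.8
grip [563.  -90.8 193.1] rad 60.6 phi 3.209 F [-2.   4.3 -0.2] w 22.8 yaw -100.6 tilt [-0.021  0.025] t 8.0
3.2 [-0.3 -4.4 -0.1]
3.2 [0. 0. 0.]
3.2 [0. 0. 0.]
3.2 [0. 0. 0.]
3.2 [0. 0. 0.]
3.2 [0. 0. 0.]
```

View pics/scene3.png

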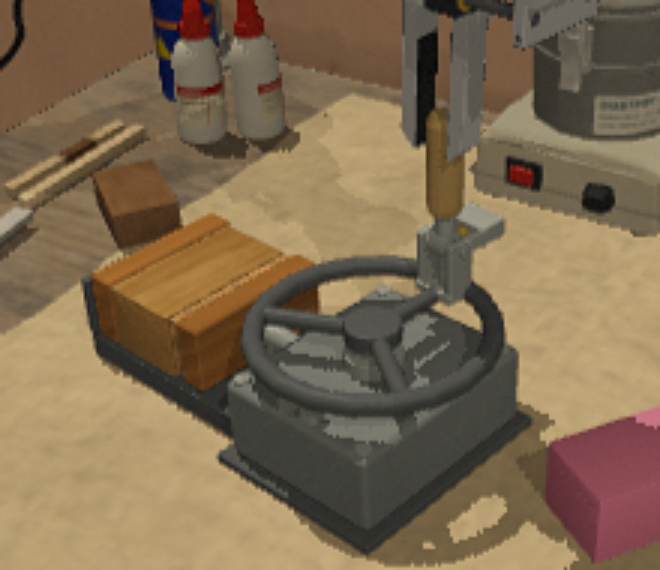

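View pics/wrist3.png

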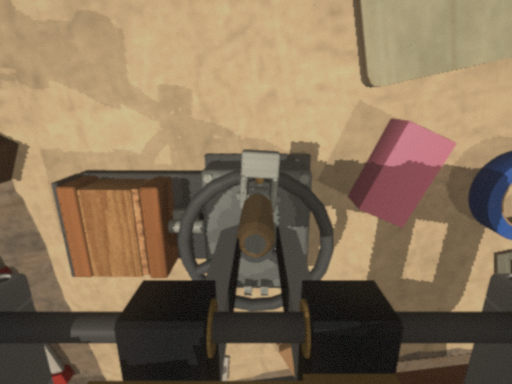

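The jaw has closed on the offcut and no gap is visible at (135,230) in the wrist view. I'll push a little harder along the arc to confirm it's at the stop.

```bash
python3 -m creep '{"translation":[[0.006,-0.005,0],[0.008,-0.005,0],[0.009,-0.005,0]],"turn":[[0.02,0.015,0],[0.025,0.02,0],[0.025,0.02,0]],"claw":[10,10,10]}' 25
python3 wind.py
```

```text
time_s: 8.4
ee_pos: [566.0, -93.1, 173.9]
tcp_rot: [[-0.179, -0.984, 0.018], [-0.984, 0.179, 0.001], [-0.005, -0.018, -1.0]]
contact_force: [-10.5, 20.3, 9.5]
grip_width: 23.4
grip [565.7 -93.1 192.7] rad 63.8 phi 3.235 F [-10.5  20.3   9.5] w 23.4 yaw -100.3 tilt [0.018 0.001] t 8.4
3.2 [-2.1 -1.3 -0.3]
3.2 [0. 0. 0.]
3.2 [0. 0. 0.]
3.2 [0. 0. 0.]
3.2 [0. 0. 0.]
3.2 [0. 0. 0.]
```

The force has risen to 20 N, so the wheel is at its stop. I'll relax, release and lift straight up.

```bash
python3 -m creep '{"translation":[[0,0,0],[0,0,0],[0,0,0],[0,0,0],[0,0,0]],"turn":[[0,0,0],[0,0,0],[0,0,0],[0,0,0],[0,0,0]],"claw":[10,10,40,60,60]}' 15
python3 wind.py|head -1
python3 - <<'E'
from rig import r
import cv2
cv2.imwrite("pics/w4.png",r.camera("wrist")["frame"][:,:,::-1])
E
```

```text
time_s: 8.9
ee_pos: [569.4, -91.0, 176.3]
tcp_rot: [[-0.176, -0.984, 0.024], [-0.984, 0.177, 0.002], [-0.006, -0.024, -1.0]]
contact_force: [0.5, -0.3, -0.7]
grip_width: 44.1
grip [569. -91. 195.] rad 66.5 phi 3.191 F [ 0.5 -0.3 -0.7] w 44.1 yaw -100.2 tilt [0.024 0.002] t 8.9
```

View pics/w4.png

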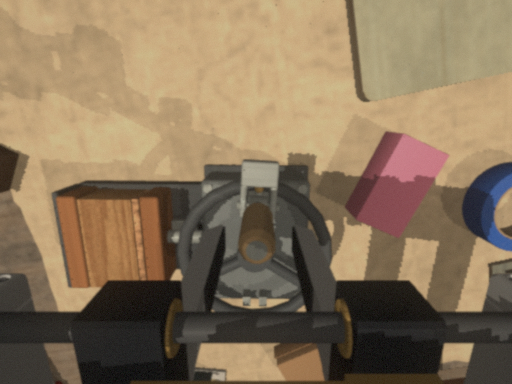

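The fingers at (208,260) and (315,260) are clear of the sleeve at (258,245). Lifting.

```bash
python3 -m creep '{"translation":[[0,0,-0.015],[0,0,-0.025],[0,0,-0.03],[0,0,-0.03],[0,0,-0.02],[0,0,-0.005],[0,0,0],[0,0,0]],"turn":[[0,0,0],[0,0,0],[0,0,0],[0,0,0],[0,0,0],[0,0,0],[0,0,0],[0,0,0]],"claw":[70,70,70,70,70,70,70,70]}' 15
python3 wind.py|head -1
python3 - <<'E'
from rig import r
import cv2
for n in ["scene","wrist"]:
    f=r.camera(n)["frame"][:,:,::-1]
    cv2.imwrite(f"pics/{n}5.png",cv2.resize(f[90:280,130:350],None,fx=3,fy=3) if n=="scene" else f)
E
```

```text
time_s: 9.75
ee_pos: [567.9, -93.7, 312.7]
tcp_rot: [[-0.18, -0.983, 0.032], [-0.984, 0.18, -0.001], [-0.005, -0.031, -0.999]]
contact_force: [-0.6, -0.2, -1.1]
grip_width: 65.3
grip [567.3 -93.7 331.5] rad 65.6 phi 3.236 F [-0.6 -0.2 -1.1] w 65.3 yaw -100.4 tilt [ 0.032 -0.001] t 9.75
```

View pics/scene5.png

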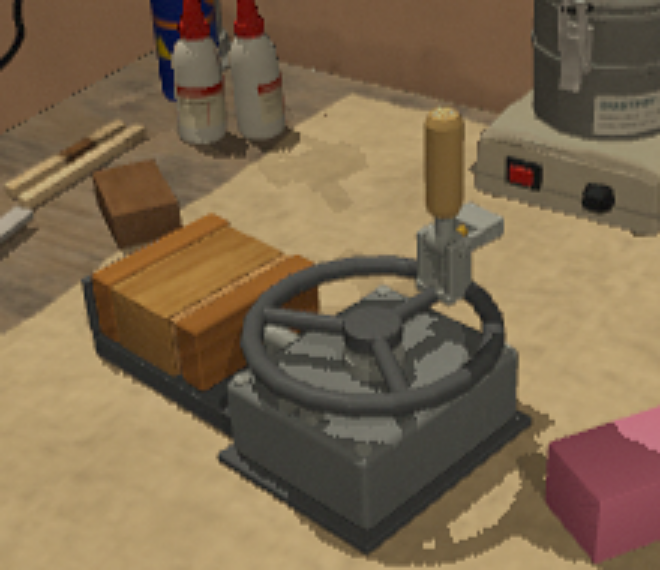

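View pics/wrist5.png

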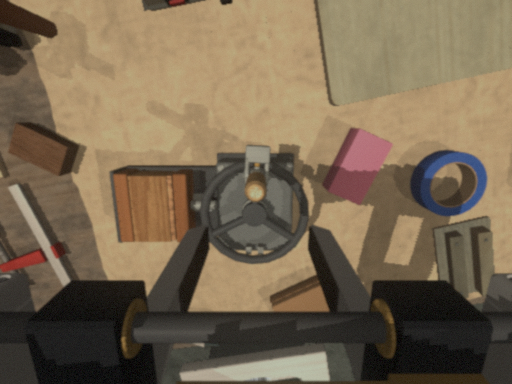

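The handle stands upright at (444,165) in the scene view, the jaw, offcut and fixed jaw are closed up, and the gripper is well clear. Handing in.

```bash
python3 -c "
from rig import r
print(r.job_done())"
```

```text
the job is handed in; nothing more can be done
None
```

The offcut is clamped, the crank handle stands upright, and the job is handed in. I took about 10 s of the 45 s allowed, and the hand-in gave no verdict.

- **What I did:** I pinched the folded crank from above and swung it up until it latched. I then wound the wheel clockwise to its stop, let go and lifted the gripper straight up.
- **Wheel at its stop:** pushing on past about 3.2 rad raised the force on the tool from about 5 N to about 25 N. After I let go, the grasp point sat at 3.19 rad, measured from the tool pose.
- **Last pictures:** the handle stands upright, no gap shows between jaw, offcut and fixed jaw, and the gripper is about 95 mm above the handle, touching nothing.
- **Not measured directly:** I inferred the jaw force and both joint angles from tool poses, forces and pictures.
- **Disagreement:** during the last part of the winding, the grasp point ran about 4 mm inside the nominal 65 mm circle. It was back to about 66 mm after release.

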